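# Load a flow cell window-down in a reader and wind its crank

## Robot

A 6-joint arm with a two-finger parallel gripper is mounted at the origin on a cart in front of the work surface, level with it; the furniture and walls round the work are solid. World frame = base frame: x ahead of the robot, y to its left, z up, the work surface at z = 0. Lengths are in mm, angles in rad, forces in N, time in s.
With the tool pointing down it reaches from about 300 to 775 mm from the base axis. Payload 14.6 kg.
Tool frame: the origin (TCP) lies at the very end of the fingers, on their centre line; the grasp point (between the pads) lies 19 mm behind it; z points along the fingers, y is the line along which they close (so a half turn about z gives the same grasp; the last joint's range is limited). The gripper opens to 94 mm and grips with 3 to 60 N. Pads are 16 mm wide; open, the fingers measure 119 mm over their backs; the gripper's body (75 mm by 177 mm) begins 78 mm behind the grasp point.
Start: joints at [1.212, 0.3, 1.521, -0, 1.321, -0.067], TCP at [158.22, 526.741, 205.446] pointing down, gripper open.
Joint ranges: [-3.03, 3.03], [-0.79, 2.21], [0.23, 2.52], [-1.04, 4.18], [0, 3.07], [-2.55, 2.55]. Speed limits (rad/s): [2.22, 2.22, 2.57, 3.14, 3.14, 3.14].

## Interface

Orientations are given as [roll, pitch, yaw] about the fixed x, y, z axes, in that order (R = Rz(yaw) Ry(pitch) Rx(roll)).
In Python, from cell import manip, camera, get_calibration gives the robot as it stands. The module is installed in compiled form; this text tells all that it offers.
- The arm moves only by the tool jog_arm, never from a script. Its argument "plan" is one flat list of numbers, 6 for each row, row after row: the shift along the world's x, y, z in m, then the turn, a rotation vector about the world's x, y, z in degrees. A call has 1 to 20 rows; each row is the pose to reach, as a shift and turn from the pose commanded when the call began; what a row does not reach only later rows make up. A row lasts 1/10 s, in which the tool goes at most 50 mm and 8.59 degrees, less where a joint would pass 70% of its speed; a pose out of reach is approached as far as the arm can. A call with a gripper value outside its range is refused whole. "claw" is the finger opening in m, from 0 to 0.094, set as the call begins (left out, the last holds). The fingers move at their own pace and stop on an object; "force" is the grip in N (left out, the last holds). Time passes only in rows, so rows that repeat a pose let the fingers close. It gives the time, the measured TCP pose, the force, the opening and the grip force at its end, in the units of the state.
- manip.read_state(): the state, without advancing time (a new reading comes with each control period).
- camera(name): name is "scene" or "top"; returns (picture, depth): 480x640x3 uint8, red, green, blue; 480x640 float32, mm along the optical axis (not along the pixel's ray), 0 where there is no reading.
- get_calibration(name): a dict with "fx", "fy", "cx", "cy" (pixels), "origin" and "attitude" of the camera in the world. Camera axes: x right, y down, z forward; pixel columns grow to the right and rows downward; lengths in mm; the calibration is good to about 2 mm. A picture is of the moment at which its call begins. get_calibration takes no time and is no camera call.
- manip.sign_off(): hands the job in; it is judged then, once.
The state is a dict: "clock": time; "joints": joint angles; "qd": joint speeds; "effort": joint torques, N m; "eef_pos": TCP position; "eef_rot": TCP orientation; "wrist_force": force on the tool from outside, world axes, zero at the start; "moment": the same for the moment, N m; "finger_gap": finger opening in mm; "finger_force": force on a finger pad.
Only numpy, scipy, OpenCV 4.12 (cv2) and the standard library are available. Lean on these libraries where they do the work, as an engineer would, in place of code of your own. Each camera call takes 0.05 s, during which the arm holds its last target. There are 200 camera calls.

## Task

Lay the blue flow cell in the reader's nest, flat on the nest floor with its window face down over the lens, and let go of it. Then swing the orange keeper arm over it as far as it goes, and only then wind the crank exactly two full turns clockwise (seen from above), so that its knob ends where it began. Leave the grey cell, the petri dish and the timer alone.

Things in the scene. Friction and masses are not known exactly. Their poses are not given: they have to be found in the camera images.
- cell: Blue flow cell: loose rigid block 36 (x) x 44 (y) x 60 mm (z), 0.12 kg, standing on end. Origin: centre of its lower end; z up along the 60 mm length. Window face (44 x 60) at +x: round glass 25 mm across in a black ring; the back at -x has an aluminium panel with four screws. Either face would fit the nest. Grip it across its 44 mm width (closing along y).
- cell_center (a point): Centre of the blue cell, 30 mm from its origin along its z; axes as cell. One way to turn the cell: grip here with the tool tilted 45 degrees, leaning from the back (fingers pointing down and towards the window side); tilting 45 degrees the other way about the cell's y lays it window-down.
- cell_window (a point): Centre of the blue cell's window face (18 mm along its x from the centre).
- reader: White reader, fixed, 250 mm long (y) and 90 mm deep (x, 132 mm deep behind the nest), deck 30 mm above the worktop. Origin: centre of the underside of its 250 x 90 part; x away from the robot, y left, turned up to 0.05 rad. Nest 65 mm right of the origin, crank 70 mm left. A hand tilted over the nest has room above the left (+y) side; a tall printer stands to the right.
- nest (a point): Centre of the nest floor over the lens, 55 mm above the worktop; axes as the reader. Pocket 67 mm along y, 50 mm along x, 11 mm deep with flared lips 5 mm above: solid walls at the y ends; on the x sides only corner lugs (10 mm thick), the middle 50 mm open for fingers down to the deck 25 mm below. Seated, the cell has its 60 mm length along y (either way), its centre 18 mm up.
- keeper_pivot (a point): Axis (vertical) of the keeper arm on its steel post, 6 mm radius, behind and right of the nest; 60 mm to +x and 42 mm to -y of the nest's centre.
- keeper (a joint): Angle of the orange keeper arm about its vertical pivot, rad: 0 = home over the nest's centre against its stop, grows clockwise seen from above as it swings out to the far side; limit 1.9. Starts swung out (1.4 to 1.8). Stiff enough to stay where left; under 2 N at the knob moves it.
- keeper_grip (a point): On the keeper's upright black knob (14 mm diameter, its top 7 mm above this point, the arm's upper face 19 mm below it); 73 mm from the pivot axis. The knob stands over the nest's centre when the keeper is home. Arm 14 mm wide and 7 mm thick, its underside 4 mm above a seated cell; this point is 121 mm above the worktop.
- crank_axis (a point): Point on the crank's vertical axis at the height of crank_grip, 70 mm to +y of the reader's origin, 69 mm above the worktop.
- crank (a joint): Angle of the crank in rad, grows clockwise seen from above, counts on over several turns (one turn 6.283). Starts near 0 (-0.15 to 0.15), the arm then pointing to the reader's -x. About 2 to 3 N at the knob turns it; it stays where left.
- crank_grip (a point): Middle height of the crank's upright black knob (17 mm diameter, a sleeve that turns freely on its pin, its top 15 mm above this point, the crank arm's upper face 25 mm below); 30 mm from the crank axis, 69 mm above the worktop.
- spare: A grey flow cell of the same shape with a red ring round its window, standing left of the reader: leave it. Origin: centre of the end it stands on.
- petri: A closed petri dish, 89 mm across, 16 mm high, left on the worktop: leave it. Origin: centre of its underside.
- timer: A flat white timer with three keys, 70 x 66 x 19 mm, left on the worktop: leave it. Origin: centre of its underside.

How it is judged (in metres and radians):
On the way, in this order (a step that is already met when the one before it is completed fails the run):
1. the blue cell lies in the nest, window face down, let go (x of cell_center in the frame of nest between -0.006 and 0.006 m and y of cell_center in the frame of nest between -0.006 and 0.006 m and z of cell_center in the frame of nest between 0.014 and 0.022 m and z of cell_window in the frame of nest below 0.004 m and angle between cell's own z axis and vertical between 1.47 and 1.67 rad and contact force between the fingers and cell below 0.1 N), for 0.3 s.
2. the keeper is home over the seated cell (x of cell_center in the frame of nest between -0.006 and 0.006 m and y of cell_center in the frame of nest between -0.006 and 0.006 m and z of cell_center in the frame of nest between 0.014 and 0.022 m and z of cell_window in the frame of nest below 0.004 m and angle between cell's own z axis and vertical between 1.47 and 1.67 rad and value of joint keeper below 0.15 rad), for 0.2 s.
3. the crank has been wound two turns clockwise (all of step 2 and value of joint crank between 12.166 and 12.966 rad and velocity of joint crank between -0.3 and 0.3 rad/s), for 0.3 s.
At the end, for the whole second after the job is handed in: The blue cell rests in the nest, window face down: centre within 6 mm of the nest's centre both ways, window within 4 mm of the floor, level within 0.1 rad; keeper home (below 0.15 rad); crank still at two clockwise turns (joint 12.17 to 12.97 rad); cell not held (all of step 2 and value of joint crank between 12.166 and 12.966 rad and contact force between the fingers and cell below 0.1 N and velocity of joint crank between -0.1 and 0.1 rad/s and linear speed of cell below 0.02 m/s); the robot touches nothing.
It fails at once if the crank is turned more than 0.5 rad while the keeper is not home over the nest (value of joint crank above 0.5 rad and value of joint keeper above 0.25 rad).
It fails at once if the crank is wound past two turns (joint above 13.1 rad) (value of joint crank above 13.1 rad).
It fails at once if the crank is turned backwards (joint below -0.6 rad) (value of joint crank below -0.6 rad).
It fails at once if the grey cell, the petri dish or the timer is moved more than 20 mm (distance of any of spare, petri, timer from where it was at the start of the episode above 0.02 m).
It also fails if it takes over 70 s, if anything falls off the work surface, if the arm or the gripper's body presses on something with over 40 N, if the wrist force passes 120 N, or if a joint passes its speed limit or range.

## Working session

There is one attempt and no reset: what is moved stays moved. The work goes in short steps, Python scripts to look and compute and a tool call to move; the robot and the scene stay as the last step left them, time stands still between calls to the robot, and variables do not carry over. Pictures are saved under pics/ and viewed, at most 10 in all, crops included, and the job is handed in when it is done.

Besides the shell and the picture viewer there is one more tool, called after "Request:" by a JSON object that holds its "op" and its "data". jog_arm: Moves the arm, as the interface text tells. Its arguments: {"type":"object","properties":{"plan":{"type":"array"},"claw":{"type":"number"},"force":{"type":"number"}},"required":["plan"]}

```bash
mkdir -p pics
cat > h.py <<'E'
import numpy as np,cv2
from cell import manip,camera,get_calibration
from scipy.spatial.transform import Rotation as Ro
def att(c):
    a=np.array(c["attitude"],float)
    if a.shape==(3,3): return a
    if a.size==3: return Ro.from_euler('xyz',a).as_matrix()
    return Ro.from_quat(a).as_matrix()
def cloud(name):
    im,d=camera(name);c=get_calibration(name)
    v,u=np.mgrid[:480,:640]
    P=np.stack([(u-c['cx'])/c['fx']*d,(v-c['cy'])/c['fy']*d,d],-1)@att(c).T+np.array(c['origin'])
    return im,d,P
def plane(c,u,v,z):
    r=att(c)@np.array([(u-c['cx'])/c['fx'],(v-c['cy'])/c['fy'],1]);o=np.array(c['origin'])
    return o+r*(z-o[2])/r[2]
E
python3 - <<'E'
from h import *
for n in("scene","top"):
    print(n,get_calibration(n)); im,d,P=cloud(n); cv2.imwrite(f"pics/{n}0.png",im[...,::-1]); np.savez(f"{n}0.npz",im=im,P=P,d=d)
print(manip.read_state())
E
```

```text
scene {'fx': 490.9548937209194, 'fy': 490.9548937209194, 'cx': 314.7881720136021, 'cy': 238.00335812359293, 'origin': array([ -14.91864333, -574.59967586,  960.47718511]), 'attitude': array([-2.40738216, -0.01943191, -0.66157943])}
top {'fx': 448.96018409767925, 'fy': 448.96018409767925, 'cx': 321.31627359969974, 'cy': 235.4238211621223, 'origin': array([ 339.89807988,   18.74189738, 1243.13780684]), 'attitude': array([-3.01541002, -0.00442735, -1.5812255 ])}
{'clock': 0.1, 'joints': array([ 1.21240744e+00,  3.00435657e-01,  1.52146977e+00, -4.47253353e-06,
        1.32070826e+00, -6.66160287e-02]), 'qd': array([ 5.03062654e-05, -7.21902211e-04, -2.07656617e-03, -6.93930574e-04,
       -9.15957503e-04,  1.60449432e-04]), 'effort': array([ 3.28692076e-04, -5.32642436e+01, -3.53285801e+01,  7.08524091e-02,
        2.36697088e-02, -5.27292684e-05]), 'eef_pos': array([158.14354002, 526.54606914, 204.95285887]), 'eef_rot': array([-3.14057359e+00, -6.36444802e-05,  2.84982087e+00]), 'wrist_force': array([ 0.66804845, -0.00665001, -0.89007757]), 'moment': array([0.00717379, 0.00774946, 0.01591627]), 'finger_force': 0.0, 'finger_gap': 93.87233401132207}
```

View pics/scene0.png

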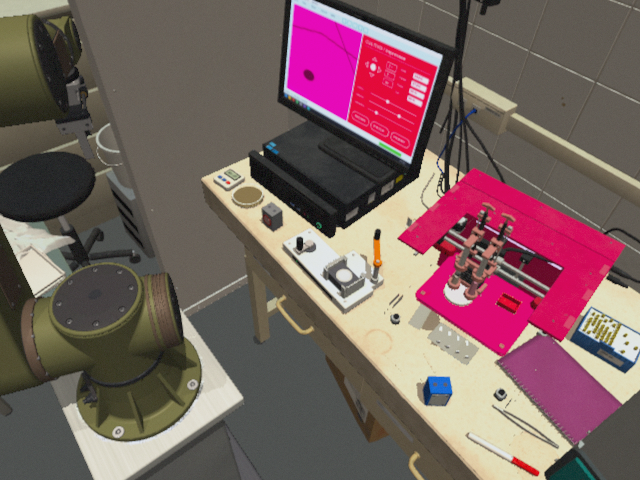

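View pics/top0.png

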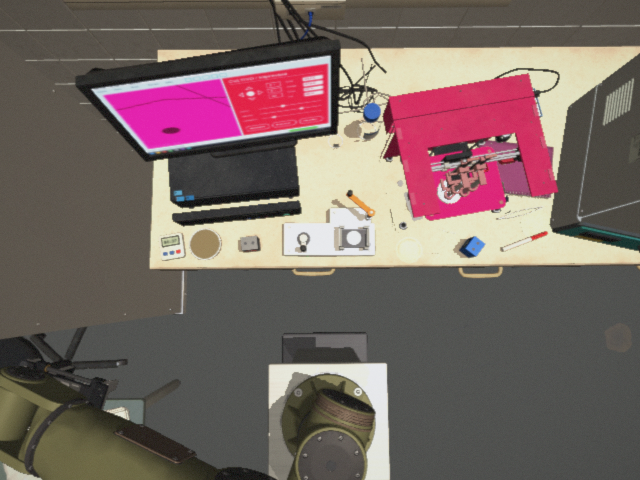

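Both views show the blue cell (scene 437,390; top 473,246), the reader (scene 340,270; top 330,238), the keeper swung out (top 360,204) and the crank knob (scene 299,243; top 302,246).

Run:
```python
from h import *
out=[]
for n,(u,v,w,h_) in {"scene":(405,360,64,60),"top":(445,215,64,60)}.items():
    Z=np.load(n+"0.npz");im,P=Z['im'],Z['P']
    out.append(cv2.resize(im[v:v+h_,u:u+w],(384,360),interpolation=cv2.INTER_CUBIC))
    hsv=cv2.cvtColor(im,cv2.COLOR_RGB2HSV)
    m=np.zeros(im.shape[:2],bool);m[v:v+h_,u:u+w]=1
    b=m&(P[...,2]>10)&(P[...,2]<75)
    top=b&(P[...,2]>54)&(hsv[...,0]>95)&(hsv[...,0]<125)&(hsv[...,1]>90)
    q=P[top];print(n,b.sum(),top.sum(),q.mean(0),q[:,2].std(),cv2.minAreaRect(q[:,:2].astype(np.float32)))
    # reader deck & orange & knobs
    o=(hsv[...,0]>8)&(hsv[...,0]<20)&(hsv[...,1]>180)&(P[...,2]>80)&(P[...,2]<125)&(P[...,0]<650)
    q=P[o];print(' orange',o.sum(),q.mean(0) if len(q) else 0, cv2.minAreaRect(q[:,:2].astype(np.float32)) if len(q) else 0)
    w_=(hsv[...,1]<40)&(hsv[...,2]>170)&(abs(P[...,2]-30)<5)&(P[...,0]>350)&(P[...,0]<650)&(abs(P[...,1])<220)
    q=P[w_];print(' deck',w_.sum(),q.mean(0),cv2.minAreaRect(q[:,:2].astype(np.float32)))
    k=(hsv[...,2]<70)&(P[...,2]>70)&(P[...,2]<95)&(P[...,0]<520)&(P[...,0]>380)&(P[...,1]>0)&(P[...,1]<150)
    print(' crank knob',k.sum(),P[k].mean(0),P[k].max(0) if k.sum() else 0)
    k=(hsv[...,2]<70)&(P[...,2]>108)&(P[...,2]<140)&(P[...,0]<650)&(P[...,0]>400)&(P[...,1]>-150)&(P[...,1]<60)
    print(' keeper knob',k.sum(),P[k].mean(0),P[k].max(0) if k.sum() else 0)
a=np.load("scene0.npz")['im'][220:320,270:400];b=np.load("top0.npz")['im'][180:265,275:385]
out2=[cv2.resize(a,(468,360),interpolation=cv2.INTER_CUBIC),cv2.resize(b,(466,360),interpolation=cv2.INTER_CUBIC)]
pic=np.zeros((600,800,3),np.uint8)
for i,c in enumerate(out): pic[:240,i*260:i*260+256]=cv2.resize(c,(256,240))
for i,c in enumerate(out2): pic[250:558,i*400:i*400+398]=cv2.resize(c,(398,308))
cv2.imwrite("pics/c1.png",pic[...,::-1])
```

```text
scene 761 374 [ 454.59386242 -396.04166145   59.99823007] 1.715207433232741 ((455.063720703125, -395.56842041015625), (36.53779602050781, 44.58334732055664), 51.39927673339844)
 orange 142 [561.08934549 -94.21298471 102.3185648 ] ((560.7743530273438, -96.5265884399414), (79.67767333984375, 15.698671340942383), 47.703407287597656)
 deck 2091 [491.16010602 -16.62929925  29.902251  ] ((503.2845458984375, -9.673744201660156), (250.11695861816406, 130.5335693359375), 89.3834228515625)
 crank knob 40 [451.35584794  56.43003634  79.48028638] [459.34942516  63.03872102  86.30300287]
 keeper knob 42 [587.16267184 -63.93705439 120.40508723] [593.86958293 -55.19727891 129.86134338]
top 368 211 [ 457.38402039 -393.80251369   60.19255728] 2.5530806173972476 ((457.87060546875, -394.63189697265625), (35.43032455444336, 44.37274932861328), 50.578147888183594)
 orange 18 [570.33411566 -85.8067801  101.57506155] ((567.7575073242188, -87.12027740478516), (56.778831481933594, 6.675418853759766), 48.80059814453125)
 deck 2428 [497.28175929  -6.50787541  29.98781555] ((504.7386169433594, -9.551666259765625), (246.90196228027344, 130.01596069335938), 89.57530212402344)
 crank knob 8 [453.67865303  62.88770471  82.61949161] [460.25532806  65.26561384  87.75058202]
 keeper knob 10 [588.08573474 -59.06551546 126.2778642 ] [594.15546951 -56.36240528 132.12674506]
```

View pics/c1.png

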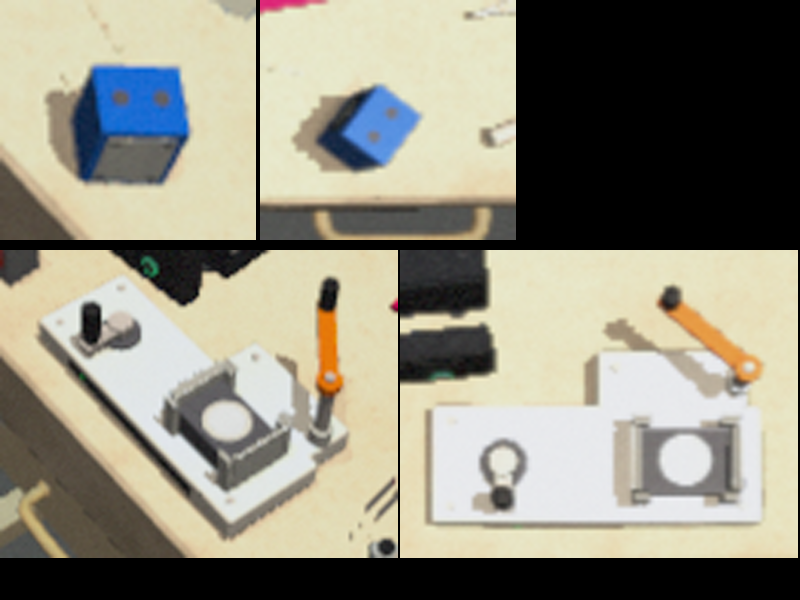

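The crops show the cell's screw panel facing the scene camera, so its window points to about +51°. The nest lens is clear, and the keeper knob is far-left of its pivot. I'll move towards the cell now.

Request:
{"op": "jog_arm", "data": {"plan": [0.12,-0.19,0.045,0,0,-30,0.242,-0.377,0.045,0,0,-60,0.242,-0.377,0.045,0,0,-60,0.242,-0.377,0.045,0,0,-60,0.242,-0.377,0.045,0,0,-60,0.242,-0.377,0.045,0,0,-60,0.242,-0.377,0.045,0,0,-80,0.242,-0.377,0.045,0,0,-80,0.242,-0.377,0.045,0,0,-90,0.267,-0.961,-0.055,0,0,-112.3,0.267,-0.961,-0.055,0,0,-112.3,0.267,-0.961,-0.055,0,0,-112.3,0.267,-0.961,-0.055,0,0,-112.3,0.267,-0.961,-0.055,0,0,-112.3,0.267,-0.961,-0.055,0,0,-112.3,0.267,-0.961,-0.055,0,0,-112.3,0.267,-0.961,-0.055,0,0,-112.3,0.267,-0.961,-0.055,0,0,-112.3,0.267,-0.961,-0.055,0,0,-112.3,0.267,-0.961,-0.055,0,0,-112.3], "claw": 0.094}}

```text
clock: 2.1
eef_pos: [422.9, -393.5, 157.1]
eef_rot: [-3.141, -0.0, 0.89]
wrist_force: [0.4, 0.2, 0.4]
finger_gap: 94.0
finger_force: 0.0
```

Run:
```python
from h import *
s=manip.read_state();print(s['clock'],s['joints'].round(3),s['eef_pos'].round(1),s['eef_rot'].round(3))
for n in("scene","top"):
    Z=np.load(n+"0.npz");im,P=Z['im'],Z['P']
    hsv=cv2.cvtColor(im,cv2.COLOR_RGB2HSV);c=get_calibration(n)
    dk=(abs(P[...,2]-55)<6)&(abs(P[...,0]-482)<22)&(abs(P[...,1]+74)<25)
    lens=dk&(hsv[...,2]>150)
    v,u=np.nonzero(lens);print(n,'lens',len(u),plane(c,u.mean(),v.mean(),55.),P[lens].mean(0))
    t=(P[...,2]>65)&(P[...,2]<78)&(abs(P[...,0]-482)<42)&(abs(P[...,1]+74)<48)
    print(' walls',cv2.minAreaRect(P[t][:,:2].astype(np.float32)))
    # upright knob centres: knob top pixels
    for nm,zc,x0,y0 in(('crank',84,453,61),('keeper',128,588,-61)):
        k=(hsv[...,2]<90)&(abs(P[...,0]-x0)<16)&(abs(P[...,1]-y0)<16)&(P[...,2]>zc-5)
        v,u=np.nonzero(k);print(nm,k.sum(),P[k].mean(0),plane(c,u.mean(),v.mean(),zc) if k.sum() else 0)
```

```text
2.1 [-0.813  0.403  1.497 -0.     1.241 -0.132] [ 422.9 -393.5  157.1] [-3.141 -0.     0.89 ]
scene lens 172 [483.31647433 -72.44229402  55.        ] [482.99585256 -72.75598882  55.65271635]
 walls ((482.2751770019531, -73.46684265136719), (84.19845581054688, 66.89930725097656), 88.55436706542969)
crank 27 [452.28609986  58.0195033   83.15025745] [451.82576818  57.40336199  84.        ]
keeper 20 [588.79007423 -62.08045788 126.65493567] [587.8118829  -62.91371186 128.        ]
top lens 178 [484.57400005 -73.38966276  55.        ] [484.53060018 -73.35554852  55.42576364]
 walls ((484.9938659667969, -74.18222045898438), (80.06549072265625, 61.343894958496094), 89.60013580322266)
crank 23 [454.49736373  60.36524785  83.92760524] [454.4876399   60.35999434  84.        ]
keeper 16 [589.48001659 -60.51933369 128.69422313] [589.63539895 -60.56834494 128.        ]
```

Request:
{"op": "jog_arm", "data": {"plan": [0.002,-0.04,0,6.0,-4.8,0,0.002,-0.04,0,12,-9.7,0,0.002,-0.04,0,18,-14.6,0,0.002,-0.04,0,24,-19.4,0,0.002,-0.04,0,30,-24.2,0,0.002,-0.04,-0.02,34.97,-28.3,0,0.002,-0.04,-0.04,34.97,-28.3,0,0.002,-0.04,-0.06,34.97,-28.3,0,0.002,-0.04,-0.077,34.97,-28.3,0,0.002,-0.04,-0.077,34.97,-28.3,0,0.002,-0.04,-0.077,34.97,-28.3,0]}}

```text
clock: 3.2
eef_pos: [425.9, -431.3, 81.3]
eef_rot: [3.141, -0.784, 0.891]
wrist_force: [-0.4, -0.7, 0.3]
finger_gap: 94.1
finger_force: 0.0
```

Run:
```python
from h import *
s=manip.read_state();print(s['clock'],s['joints'].round(3),s['eef_pos'].round(1),s['eef_rot'].round(3))
print(Ro.from_euler('xyz',s['eef_rot']).as_matrix().round(3))
im,d,P=cloud("scene")
cv2.imwrite("pics/p2.png",cv2.resize(im[300:460,340:540],(800,600))[...,::-1])
```

```text
3.2 [-1.141  0.746  1.35   0.687  1.488 -0.681] [ 425.9 -431.3   81.3] [ 3.141 -0.784  0.891]
[[ 0.445  0.778  0.444]
 [ 0.551 -0.629  0.549]
 [ 0.706  0.    -0.708]]
```

View pics/p2.png

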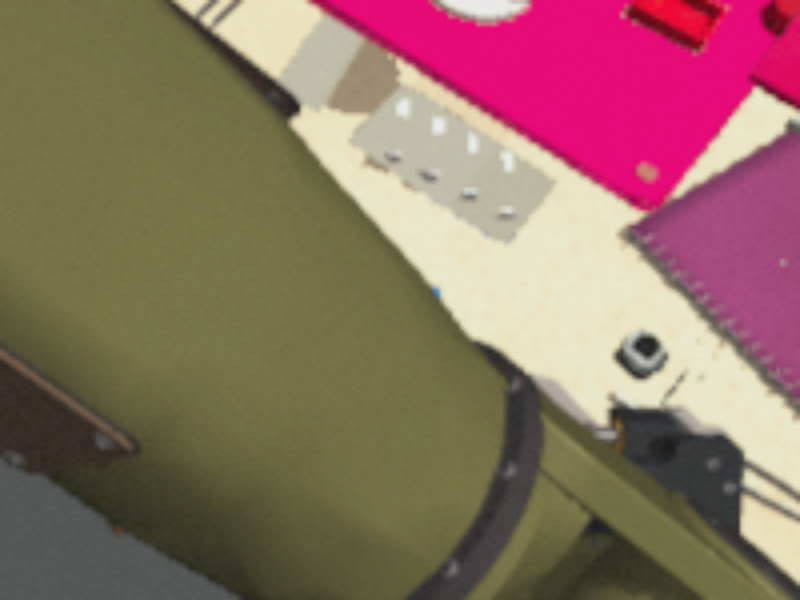

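The arm hides the cell, with only a blue speck at (435,292), but the TCP is on the planned grasp line. Next I advance along the tool axis and close.

Request:
{"op": "jog_arm", "data": {"plan": [0.01,0.012,-0.016,0,0,0,0.02,0.024,-0.032,0,0,0,0.03,0.036,-0.048,0,0,0,0.0391,0.0467,-0.0642,0,0,0,0.0391,0.0467,-0.0642,0,0,0,0.0391,0.0467,-0.0642,0,0,0]}}

```text
clock: 3.85
eef_pos: [464.7, -385.3, 17.8]
eef_rot: [3.14, -0.784, 0.892]
wrist_force: [-0.8, 0.9, 0.9]
finger_gap: 93.7
finger_force: 0.0
```

Request:
{"op": "jog_arm", "data": {"plan": [0,0,0,0,0,0,0,0,0,0,0,0,0,0,0,0,0,0,0,0,0,0,0,0,0,0,0,0,0,0,0,0,0,0,0,0,0,0,0,0,0,0,0,0,0,0,0,0], "claw": 0.03, "force": 30}}

```text
clock: 4.65
eef_pos: [464.5, -384.8, 16.6]
eef_rot: [-3.141, -0.785, 0.89]
wrist_force: [0.1, -1.2, 0.7]
finger_gap: 43.8
finger_force: 30.0
```

Request:
{"op": "jog_arm", "data": {"plan": [0,0,0.02,0,0,0,0,0,0.06,0,0,0,0,0,0.1,0,0,0,0,0,0.14,0,0,0,0,0,0.18,0,0,0,0,0,0.18,0,0,0,0,0,0.18,0,0,0]}}

```text
clock: 5.35
eef_pos: [464.4, -384.8, 196.7]
eef_rot: [3.141, -0.785, 0.89]
wrist_force: [-0.0, 0.3, -2.1]
finger_gap: 43.8
finger_force: 30.0
```

Run:
```python
from h import *
P=np.load("scene0.npz")['P'];Q=np.load("top0.npz")['P']
for A in(P,Q):
  for x0 in(480,520,560,600):
    print(x0,[round(float(np.max(A[...,2][(A[...,0]>x0)&(A[...,0]<x0+40)&(A[...,1]>y)&(A[...,1]<y+60)],initial=-1))) for y in range(-480,-100,60)])
s=manip.read_state();print(s['eef_pos'].round(1),s['finger_gap'])
R0=Ro.from_euler('xyz',s['eef_rot'])
h=np.deg2rad(89.5);k=.5**.5
zt=k*np.array([-np.cos(h),-np.sin(h),-1]);yt=np.array([np.sin(h),-np.cos(h),0])
R1=Ro.from_matrix(np.stack([np.cross(yt,zt),yt,zt],1))
print('full',np.rad2deg((R1*R0.inv()).as_rotvec()).round(1))
yaw=Ro.from_rotvec([0,0,h-s['eef_rot'][2]]);print('yaw',np.rad2deg(h-s['eef_rot'][2]))
for a in range(10,100,10): print(a,np.rad2deg((Ro.from_rotvec(np.deg2rad(-a)*yt)*yaw).as_rotvec()).round(1))
```

```text
480 [5, 60, 154, 281, 281, 35, 75]
520 [282, 158, 315, 315, 283, 277, 109]
560 [282, 158, 382, 383, 281, 282, 130]
600 [283, 255, 384, 381, 282, 282, 4]
480 [8, 61, 7, 280, 282, 37, 80]
520 [284, 160, 164, 315, 284, 279, 109]
560 [283, 159, 323, 384, 284, 283, 132]
600 [284, 252, 384, 382, 283, 283, 7]
[ 464.4 -384.8  196.7] 43.77625875340748
full [-86.   30.9  30.1]
yaw 38.484385656030234
10 [-9.6  3.4 38.4]
20 [-19.2   6.9  38.1]
30 [-28.8  10.3  37.6]
40 [-38.3  13.8  36.9]
50 [-47.9  17.2  36. ]
60 [-57.5  20.6  34.9]
70 [-67.   24.   33.5]
80 [-76.5  27.5  31.9]
90 [-86.   30.9  30.1]
```

Request:
{"op": "jog_arm", "data": {"plan": [-0.045,0.02,0,0,0,8,-0.089,0.04,0,0,0,16,-0.089,0.07,0,0,0,24,-0.089,0.1,0,0,0,32,-0.089,0.13,0,0,0,38.5,-0.089,0.15,0,-7.7,2.8,38.4,-0.089,0.17,0,-15.4,5.5,38.2,-0.089,0.19,0,-23,8.3,37.9,-0.089,0.21,0,-30.7,11,37.5,-0.089,0.23,0,-38.3,13.8,36.9,-0.089,0.25,0,-46,16.5,36.1,-0.089,0.27,0,-53.7,19.3,35.4,-0.089,0.298,0,-61.3,22,34.4,-0.089,0.298,0,-69,24.7,33.2,-0.089,0.298,0,-76.5,27.5,31.9,-0.089,0.298,0,-86,30.9,30.1,-0.089,0.298,0,-86,30.9,30.1,-0.089,0.298,0,-86,30.9,30.1,-0.089,0.298,0,-86,30.9,30.1,-0.089,0.298,0,-86,30.9,30.1]}}

```text
clock: 7.35
eef_pos: [375.5, -87.3, 196.8]
eef_rot: [3.14, 0.783, 1.559]
wrist_force: [-1.0, -0.0, -0.6]
finger_gap: 43.9
finger_force: 30.0
```

Run:
```python
from h import *
s=manip.read_state();print(s['clock'],s['joints'].round(3),s['eef_pos'].round(1),s['eef_rot'].round(3))
print(Ro.from_euler('xyz',s['eef_rot']).as_matrix().round(3))
```

```text
7.35 [ 0.174  0.049  2.038 -0.795  1.332  0.496] [375.5 -87.3 196.8] [3.14  0.783 1.559]
[[ 0.009  1.    -0.007]
 [ 0.709 -0.011 -0.705]
 [-0.705  0.001 -0.709]]
```

Orientation is reached. Next is a hover over the nest, then a look.

Request:
{"op": "jog_arm", "data": {"plan": [0.03,0.0006,0,0,0,0,0.06,0.0006,-0.01,0,0,0,0.09,0.0006,-0.03,0,0,0,0.108,0.0006,-0.05,0,0,0,0.108,0.0006,-0.07,0,0,0,0.108,0.0006,-0.087,0,0,0,0.108,0.0006,-0.087,0,0,0,0.108,0.0006,-0.087,0,0,0]}}

```text
clock: 8.15
eef_pos: [483.5, -86.4, 110.2]
eef_rot: [3.141, 0.785, 1.56]
wrist_force: [-0.0, 0.6, -1.2]
finger_gap: 44.3
finger_force: 30.0
```

Run:
```python
from h import *
s=manip.read_state();print(s['clock'],s['joints'].round(3),s['eef_pos'].round(1),s['eef_rot'].round(3))
im,d,P=cloud("scene");im2,d2,P2=cloud("top")
a=cv2.resize(im[200:320,270:430],(400,300));b=cv2.resize(im2[170:290,250:410],(400,300))
cv2.imwrite("pics/p3.png",np.hstack([a,b])[...,::-1])
for I,A in((im,P),(im2,P2)):
    hsv=cv2.cvtColor(I,cv2.COLOR_RGB2HSV)
    m=(hsv[...,0]>95)&(hsv[...,0]<125)&(hsv[...,1]>120)&(abs(A[...,0]-483)<60)&(abs(A[...,1]+73)<70)&(A[...,2]>60)&(A[...,2]<180)
    q=A[m]
    if len(q):print(len(q),q.min(0),q.max(0),np.median(q,0))
```

```text
8.15 [ 0.139  0.409  1.828 -0.845  1.208  0.59 ] [483.5 -86.4 110.2] [3.141 0.785 1.56 ]
269 [ 458.50950679 -105.24872916  108.86652964] [510.56446915 -43.4070645  146.22849788] [ 475.42959103 -100.93408253  136.66638612]
102 [ 462.19627216 -101.4570455   137.00731385] [506.9886614  -43.61914453 148.95353225] [486.30735677 -67.04979523 140.46058184]
```

View pics/p3.png

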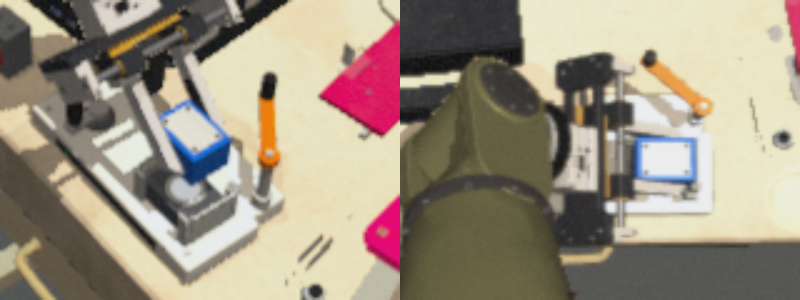

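The cell is level over the nest, panel up and window down (left crop 195,140; right crop 667,160), centred at y ≈ -73. Descending.

Request:
{"op": "jog_arm", "data": {"plan": [0,0,-0.012,0,0,0,0,0,-0.022,0,0,0,0,0,-0.03,0,0,0,0,0,-0.036,0,0,0,0,0,-0.041,0,0,0,0,0,-0.045,0,0,0,0,0,-0.048,0,0,0,0,0,-0.049,0,0,0,0,0,-0.049,0,0,0,0,0,-0.049,0,0,0]}}

```text
clock: 9.25
eef_pos: [483.6, -86.1, 60.7]
eef_rot: [3.141, 0.785, 1.56]
wrist_force: [-0.3, -0.0, -0.1]
finger_gap: 43.7
finger_force: 30.1
```

No contact yet, so I go a little lower.

Request:
{"op": "jog_arm", "data": {"plan": [0,0,-0.0005,0,0,0,0,0,-0.001,0,0,0,0,0,-0.0015,0,0,0,0,0,-0.0015,0,0,0]}}

```text
clock: 9.65
eef_pos: [483.6, -86.2, 60.6]
eef_rot: [3.14, 0.787, 1.559]
wrist_force: [-7.8, 5.1, 17.8]
finger_gap: 43.8
finger_force: 30.2
```

Request:
{"op": "jog_arm", "data": {"plan": [0,0,0.001,0,0,0,0,0,0.001,0,0,0,0,0,0.001,0,0,0,0,0,0.001,0,0,0,0,0,0.001,0,0,0], "claw": 0.062}}

```text
clock: 10.15
eef_pos: [483.4, -86.2, 59.9]
eef_rot: [3.142, 0.785, 1.561]
wrist_force: [0.1, 0.4, -0.1]
finger_gap: 61.6
finger_force: 0.0
```

```bash
cat > chk.py <<'E'
from h import *
s=manip.read_state();print(s['clock'],s['joints'].round(3),s['eef_pos'].round(1),s['finger_gap'],s['finger_force'])
for n in("scene","top"):
    I,d,A=cloud(n);hsv=cv2.cvtColor(I,cv2.COLOR_RGB2HSV)
    m=(abs(A[...,0]-483)<16)&(abs(A[...,1]+73)<24)&(A[...,2]>60)&(A[...,2]<110)&(hsv[...,1]<60)
    q=A[m];
    if len(q)>20:
        c,*_=np.linalg.lstsq(np.c_[q[:,:2]-[483,-73],np.ones(len(q))],q[:,2],rcond=None);print(n,'panel',len(q),q.mean(0).round(1),'slope,z',c.round(3))
    b=(hsv[...,0]>95)&(hsv[...,0]<125)&(hsv[...,1]>120)&(abs(A[...,0]-483)<60)&(abs(A[...,1]+73)<70)&(A[...,2]>83)&(A[...,2]<110)
    q=A[b]
    if len(q)>20:print(n,'blue top',len(q),cv2.minAreaRect(q[:,:2].astype(np.float32)),q[:,2].mean())
E
python3 chk.py
```

```text
10.15 [ 0.14   0.501  1.844 -0.879  1.139  0.678] [483.4 -86.2  59.9] 61.63338783270257 0.0
scene panel 219 [483.2 -73.   91.7] slope,z [-1.7000e-02 -7.0000e-03  9.1673e+01]
scene blue top 162 ((481.9040832519531, -74.54635620117188), (60.80354309082031, 46.29503631591797), 88.1102523803711) 89.5767441030093
top panel 219 [482.5 -73.8  91.9] slope,z [-1.3000e-02  3.0000e-03  9.1847e+01]
top blue top 111 ((483.8688659667969, -72.60737609863281), (57.49846267700195, 42.59989929199219), 89.15254974365234) 90.44291238340833
```

The cell is seated level, with its top at about 91 mm. I retreat along the tool axis and check clearance round the keeper.

Request:
{"op": "jog_arm", "data": {"plan": [0,0.01,0.01,0,0,0,0,0.03,0.03,0,0,0,0,0.05,0.05,0,0,0,0,0.07,0.08,0,0,0,0,0.07,0.11,0,0,0,0,0.07,0.14,0,0,0,0,0.07,0.14,0,0,0,0,0.07,0.14,0,0,0]}}

```text
clock: 11.05
eef_pos: [483.4, -15.6, 200.6]
eef_rot: [3.14, 0.785, 1.56]
wrist_force: [-1.0, -0.3, -0.8]
finger_gap: 61.9
finger_force: 0.0
```

```bash
python3 chk.py
python3 - <<'E'
from h import *
A=np.concatenate([np.load(n+"0.npz")['P'].reshape(-1,3) for n in("scene","top")])
for x in range(480,760,20): print(x,[int(np.max(A[(A[:,0]>x)&(A[:,0]<=x+20)&(A[:,1]>y)&(A[:,1]<=y+20),2],initial=-1)) for y in range(-180,140,20)])
E
```

```text
11.05 [ 0.276  0.312  1.713 -0.753  1.439  0.517] [483.4 -15.6 200.6] 61.91399474957494 0.0
scene panel 222 [483.  -73.3  91.7] slope,z [-4.0000e-03 -7.0000e-03  9.1745e+01]
scene blue top 171 ((481.1729431152344, -74.12801361083984), (61.11897659301758, 46.513973236083984), 89.55379486083984) 89.24673204834168
top panel 216 [482.5 -73.5  91.7] slope,z [-6.0000e-03  2.0000e-03  9.1659e+01]
top blue top 100 ((483.7861022949219, -72.5330810546875), (57.61017990112305, 42.79714584350586), 89.23454284667969) 90.73414940537735
480 [7, 5, 36, 74, 61, 60, 68, 78, 37, 35, 35, 49, 52, 34, 35, 5]
500 [6, 5, 36, 79, 61, 57, 74, 73, 36, 35, 35, 34, 35, 35, 34, 5]
520 [9, 5, 106, 108, 37, 34, 34, 36, 35, 33, 33, 35, 33, 35, 33, 4]
540 [278, 5, 107, 109, 105, 37, 36, 35, 36, 6, 7, 5, 103, 103, 104, 103]
560 [280, 5, 31, 104, 106, 106, 34, 33, 35, 5, 5, 5, 102, 104, 102, 104]
580 [283, 6, 5, 5, 104, 132, 132, 5, 5, 4, 5, 3, 6, 5, 82, 100]
600 [283, 6, 4, 5, 5, 2, 6, 5, 4, 5, 7, 5, 104, 104, 104, 104]
620 [282, 5, 6, 6, 5, 6, 4, 6, 5, 6, 5, 6, 103, 105, 104, 105]
640 [283, 5, 5, 10, 4, 5, 6, 4, 4, 8, 6, 6, 102, 103, 104, 104]
660 [283, 280, 5, 4, 5, 6, 5, 8, 5, 3, 5, 4, 103, 105, 104, 105]
680 [282, 283, 5, 4, 5, 4, 5, 4, 5, 5, 9, 6, 102, 104, 209, 213]
700 [283, 281, 4, 4, 7, 5, 5, 221, 220, 224, 260, 261, 299, 315, 328, 336]
720 [281, 281, 5, 5, 4, 4, 7, 353, 357, 351, 371, 388, 407, 425, 445, 497]
740 [282, 280, 5, 6, 5, 5, 6, 490, 491, 499, 500, 501, 501, 501, 500, 501]
```

Request:
{"op": "jog_arm", "data": {"plan": [0,0,0,8,0,0,0.01,0,0,16,0,0,0.03,-0.01,0,24,0,0,0.05,-0.02,0,32,0,0,0.07,-0.03,0,40,0,0,0.09,-0.04,0,45,0,0,0.105,-0.046,0,45,0,0,0.105,-0.046,0,45,0,0,0.105,-0.046,-0.03,45,0,0,0.105,-0.046,-0.05,45,0,0,0.105,-0.046,-0.05,45,0,0,0.105,-0.046,-0.05,45,0,0], "claw": 0.05}}

```text
clock: 12.35
eef_pos: [588.2, -61.6, 150.4]
eef_rot: [-3.134, 0.0, 1.564]
wrist_force: [-0.0, 1.1, 0.1]
finger_gap: 50.1
finger_force: 0.0
```

Run:
```python
from h import *
s=manip.read_state();print(s['clock'],s['joints'].round(3),s['eef_pos'].round(1),s['eef_rot'].round(3))
im,d,P=cloud("scene");im2,d2,P2=cloud("top")
a=cv2.resize(im[200:320,300:460],(400,300));b=cv2.resize(im2[150:270,270:430],(400,300))
cv2.imwrite("pics/p4.png",np.hstack([a,b])[...,::-1])
```

```text
12.35 [-1.660e-01  4.430e-01  1.457e+00 -1.000e-03  1.249e+00 -1.590e-01] [588.2 -61.6 150.4] [-3.134  0.     1.564]
```

View pics/p4.png

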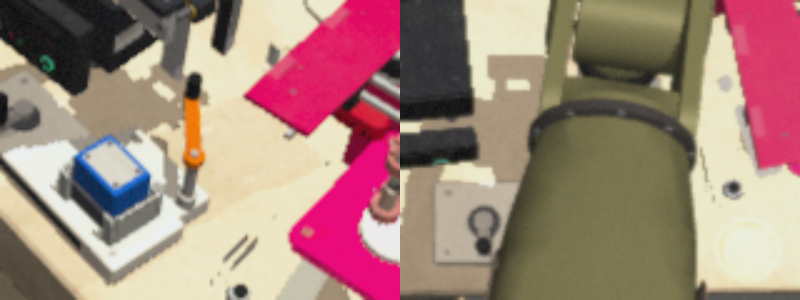

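The knob (left crop 193,85) sits between the fingers. I lower, narrow into a loose cage, and swing.

Request:
{"op": "jog_arm", "data": {"plan": [0,0,-0.015,0,0,0,0,0,-0.03,0,0,0,0,0,-0.041,0,0,0,0,0,-0.041,0,0,0]}}

```text
clock: 12.85
eef_pos: [587.7, -62.1, 107.5]
eef_rot: [-3.132, -0.0, 1.564]
wrist_force: [-0.4, -0.2, -0.1]
finger_gap: 50.6
finger_force: 0.0
```

Request:
{"op": "jog_arm", "data": {"plan": [0,0,0,0,0,0,0,0,0,0,0,0,0,0,0,0,0,0,0,0,0,0,0,0], "claw": 0.022, "force": 5}}

```text
clock: 13.25
eef_pos: [588.6, -62.2, 109.4]
eef_rot: [-3.135, 0.0, 1.564]
wrist_force: [-0.2, -0.6, 0.3]
finger_gap: 23.3
finger_force: 0.0
```

Request:
{"op": "jog_arm", "data": {"plan": [-0.0064,0.0077,0,0,0,0,-0.0154,0.0125,0,0,0,0,-0.025,0.016,0,0,0,0,-0.0349,0.0181,0,0,0,0,-0.0451,0.0188,0,0,0,0,-0.0553,0.0181,0,0,0,0,-0.0652,0.016,0,0,0,0,-0.0748,0.0125,0,0,0,0,-0.0838,0.0077,0,0,0,0,-0.092,0.0017,0,0,0,0,-0.0993,-0.0054,0,0,0,0,-0.1045,-0.0118,0,0,0,0,-0.1045,-0.0118,0,0,0,0]}}

```text
clock: 14.55
eef_pos: [483.5, -74.9, 109.1]
eef_rot: [-3.135, 0.0, 1.563]
wrist_force: [-0.1, -0.8, 0.5]
finger_gap: 21.8
finger_force: 0.0
```

Request:
{"op": "jog_arm", "data": {"plan": [-0.001,-0.0015,0,0,0,0,-0.002,-0.003,0,0,0,0,-0.003,-0.003,0,0,0,0,-0.003,-0.003,0,0,0,0,-0.003,-0.003,0,0,0,0]}}

```text
clock: 15.05
eef_pos: [481.3, -77.0, 109.1]
eef_rot: [-3.135, 0.0, 1.564]
wrist_force: [3.8, -1.5, -1.0]
finger_gap: 21.9
finger_force: 1.8
```

Request:
{"op": "jog_arm", "data": {"plan": [0,0,0,0,0,0,0,0,0,0,0,0,0,0,0,0,0,0,0,0,0.03,0,0,0,0,0,0.06,0,0,0,-0.01,0.04,0.06,0,0,0,-0.02,0.09,0.06,0,0,0,-0.028,0.137,0.05,0,0,0,-0.028,0.137,0.02,0,0,0,-0.028,0.137,0.001,0,0,0,-0.028,0.137,0.001,0,0,0,-0.028,0.137,0.001,0,0,0], "claw": 0.05}}

```text
clock: 16.25
eef_pos: [453.1, 60.0, 110.6]
eef_rot: [-3.135, -0.0, 1.563]
wrist_force: [0.7, -1.1, -0.4]
finger_gap: 49.6
finger_force: 0.0
```

```bash
python3 chk.py
python3 - <<'E'
from h import *
im,d,P=cloud("scene");im2,d2,P2=cloud("top")
a=cv2.resize(im[200:320,260:420],(400,300));b=cv2.resize(im2[180:300,260:420],(400,300))
cv2.imwrite("pics/p5.png",np.hstack([a,b])[...,::-1])
for A,I in((P,im),(P2,im2)):
    hsv=cv2.cvtColor(I,cv2.COLOR_RGB2HSV)
    k=(hsv[...,2]<90)&(abs(A[...,0]-485)<22)&(abs(A[...,1]+73)<22)&(A[...,2]>110)
    print(k.sum(),A[k].mean(0) if k.sum() else 0)
    o=(hsv[...,0]>8)&(hsv[...,0]<20)&(hsv[...,1]>180)&(A[...,2]>92)&(A[...,2]<112)&(A[...,0]<600)&(A[...,0]>440)
    q=A[o];print(o.sum(),cv2.minAreaRect(q[:,:2].astype(np.float32)) if o.sum()>5 else 0)
B=np.load("top0.npz")['P'];m=(abs(B[...,0]-484)<8)&(abs(B[...,1]-61)<8);print('hub z',np.percentile(B[m][:,2],[50,100]))
E
```

```text
16.25 [0.051 0.208 1.876 0.    1.065 0.058] [453.1  60.  110.6] 49.64092687635259 0.0
scene panel 154 [479.5 -76.3  92.1] slope,z [ 1.800e-02 -6.000e-03  9.213e+01]
scene blue top 163 ((480.69158935546875, -74.08101654052734), (45.53440475463867, 60.6761589050293), 0.11165683716535568) 89.4534627572196
top panel 171 [480.7 -73.4  92.1] slope,z [-4.0000e-03 -6.0000e-03  9.2114e+01]
top blue top 100 ((483.9340515136719, -72.52790832519531), (57.46681594848633, 42.62385940551758), 89.67964172363281) 90.64445067617642
46 [481.39922252 -74.48110209 122.58652472]
181 ((514.1294555664062, -94.38591766357422), (18.971874237060547, 88.25654602050781), 49.89284896850586)
15 [484.72795798 -68.77571312 125.71757624]
1 0
hub z [46.88985078 50.66248   ]
```

View pics/p5.png

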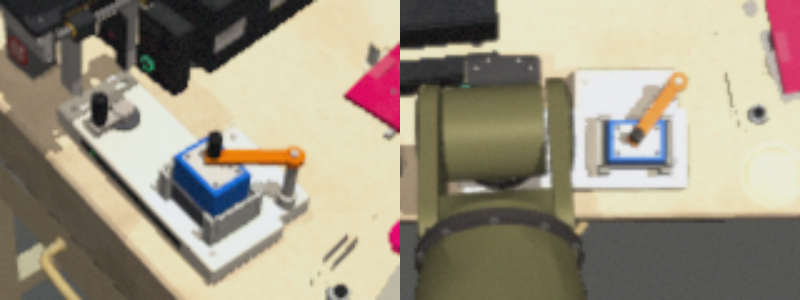

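The keeper lies over the seated cell (left crop 215,150) at its stop. Crank knob stands below the fingers (left crop 100,108). I lower and grip it.

Request:
{"op": "jog_arm", "data": {"plan": [0,0,-0.02,0,0,0,0,0,-0.04,0,0,0,0,0,-0.05,0,0,0,0,0,-0.05,0,0,0]}}

```text
clock: 16.85
eef_pos: [452.6, 59.9, 59.5]
eef_rot: [-3.133, 0.0, 1.563]
wrist_force: [-0.3, 0.8, -0.5]
finger_gap: 49.8
finger_force: 0.0
```

Request:
{"op": "jog_arm", "data": {"plan": [0,0,0,0,0,0,0,0,0,0,0,0,0,0,0,0,0,0,0,0,0,0,0,0,0,0,0,0,0,0,0,0,0,0,0,0], "claw": 0.01, "force": 12}}

```text
clock: 17.45
eef_pos: [454.8, 60.1, 60.7]
eef_rot: [-3.14, -0.0, 1.564]
wrist_force: [11.0, 0.5, -6.0]
finger_gap: 16.4
finger_force: 12.0
```

```bash
cat > arc.py <<'E'
import sys,numpy as np
cx,cy,x,y,n,st=map(float,sys.argv[1:7])  # axis, current pos, rows, deg/row
v=np.array([x-cx,y-cy]);v*=30/np.hypot(*v);a0=np.arctan2(v[1],v[0]);r=[]
for i in range(1,int(n)+1):
    a=a0-np.deg2rad(st*i);r+=[round((cx+30*np.cos(a)-x)/1000,4),round((cy+30*np.sin(a)-y)/1000,4),0,0,0,0]
print(np.rad2deg(a0),r)
E
python3 - <<'E'
from h import *
s=manip.read_state();print(s['clock'],s['eef_pos'].round(2),s['wrist_force'].round(1),s['finger_gap'])
E
python3 arc.py 484.2 61.2 453.4 60 20 12
```

```text
17.45 [454.75  60.06  60.71] [11.   0.5 -6. ] 16.42130707105737
-177.76882539196876 [np.float64(0.0012), np.float64(0.0063), 0, 0, 0, 0, np.float64(0.0029), np.float64(0.0123), 0, 0, 0, 0, np.float64(0.0059), np.float64(0.0179), 0, 0, 0, 0, np.float64(0.0099), np.float64(0.0227), 0, 0, 0, 0, np.float64(0.0148), np.float64(0.0266), 0, 0, 0, 0, np.float64(0.0204), np.float64(0.0293), 0, 0, 0, 0, np.float64(0.0265), np.float64(0.0309), 0, 0, 0, 0, np.float64(0.0328), np.float64(0.0311), 0, 0, 0, 0, np.float64(0.039), np.float64(0.0301), 0, 0, 0, 0, np.float64(0.0448), np.float64(0.0277), 0, 0, 0, 0, np.float64(0.05), np.float64(0.0243), 0, 0, 0, 0, np.float64(0.0544), np.float64(0.0198), 0, 0, 0, 0, np.float64(0.0577), np.float64(0.0145), 0, 0, 0, 0, np.float64(0.0599), np.float64(0.0086), 0, 0, 0, 0, np.float64(0.0608), np.float64(0.0024), 0, 0, 0, 0, np.float64(0.0604), np.float64(-0.0039), 0, 0, 0, 0, np.float64(0.0587), np.float64(-0.0099), 0, 0, 0, 0, np.float64(0.0557), np.float64(-0.0155), 0, 0, 0, 0, np.float64(0.0517), np.float64(-0.0203), 0, 0, 0, 0, np.float64(0.0468), np.float64(-0.0242), 0, 0, 0, 0]
```

```bash
python3 arc.py 484.7 61.2 453.2 60 10 12 | sed 's/np.float64(\([^)]*\))/\1/g'
```

```text
-177.81835859644852 [0.0019, 0.0063, 0, 0, 0, 0, 0.0036, 0.0123, 0, 0, 0, 0, 0.0066, 0.0179, 0, 0, 0, 0, 0.0106, 0.0227, 0, 0, 0, 0, 0.0155, 0.0266, 0, 0, 0, 0, 0.0212, 0.0294, 0, 0, 0, 0, 0.0272, 0.0309, 0, 0, 0, 0, 0.0335, 0.0311, 0, 0, 0, 0, 0.0397, 0.0301, 0, 0, 0, 0, 0.0455, 0.0277, 0, 0, 0, 0]
```

Request:
{"op": "jog_arm", "data": {"plan": [0.0019,0.0063,0,0,0,0,0.0036,0.0123,0,0,0,0,0.0066,0.0179,0,0,0,0,0.0106,0.0227,0,0,0,0,0.0155,0.0266,0,0,0,0,0.0212,0.0294,0,0,0,0,0.0272,0.0309,0,0,0,0,0.0335,0.0311,0,0,0,0]}}

```text
clock: 18.25
eef_pos: [486.6, 91.2, 60.4]
eef_rot: [-3.134, 0.001, 1.564]
wrist_force: [-3.2, -6.5, 7.0]
finger_gap: 16.5
finger_force: 12.0
```

Request:
{"op": "jog_arm", "data": {"plan": [0,0,0,0,0,0]}}

```text
clock: 18.35
eef_pos: [487.2, 91.1, 60.4]
eef_rot: [-3.135, 0.001, 1.564]
wrist_force: [1.9, -5.5, 6.3]
finger_gap: 16.4
finger_force: 12.0
```

```bash
for k in 1; do python3 arc.py 484.7 61.2 486.7 91.1 30 12 | sed 's/np.float64(\([^)]*\))/\1/g'; done
```

```text
86.17320690187569 [0.0062, -0.001, 0, 0, 0, 0, 0.012, -0.0034, 0, 0, 0, 0, 0.0172, -0.0069, 0, 0, 0, 0, 0.0216, -0.0114, 0, 0, 0, 0, 0.0249, -0.0167, 0, 0, 0, 0, 0.0271, -0.0226, 0, 0, 0, 0, 0.028, -0.0288, 0, 0, 0, 0, 0.0276, -0.035, 0, 0, 0, 0, 0.0258, -0.0411, 0, 0, 0, 0, 0.0229, -0.0466, 0, 0, 0, 0, 0.0189, -0.0514, 0, 0, 0, 0, 0.014, -0.0553, 0, 0, 0, 0, 0.0083, -0.0581, 0, 0, 0, 0, 0.0023, -0.0596, 0, 0, 0, 0, -0.004, -0.0598, 0, 0, 0, 0, -0.0102, -0.0588, 0, 0, 0, 0, -0.016, -0.0564, 0, 0, 0, 0, -0.0212, -0.0529, 0, 0, 0, 0, -0.0256, -0.0484, 0, 0, 0, 0, -0.0289, -0.0431, 0, 0, 0, 0, -0.0311, -0.0372, 0, 0, 0, 0, -0.032, -0.031, 0, 0, 0, 0, -0.0316, -0.0248, 0, 0, 0, 0, -0.0298, -0.0187, 0, 0, 0, 0, -0.0269, -0.0132, 0, 0, 0, 0, -0.0229, -0.0084, 0, 0, 0, 0, -0.018, -0.0045, 0, 0, 0, 0, -0.0123, -0.0017, 0, 0, 0, 0, -0.0063, -0.0002, 0, 0, 0, 0, 0.0, 0.0, 0, 0, 0, 0]
```

Request:
{"op": "jog_arm", "data": {"plan": [0.0062,-0.001,0,0,0,0,0.012,-0.0034,0,0,0,0,0.0172,-0.0069,0,0,0,0,0.0216,-0.0114,0,0,0,0,0.0249,-0.0167,0,0,0,0,0.0271,-0.0226,0,0,0,0,0.028,-0.0288,0,0,0,0,0.0276,-0.035,0,0,0,0,0.0258,-0.0411,0,0,0,0,0.0229,-0.0466,0,0,0,0,0.0189,-0.0514,0,0,0,0,0.014,-0.0553,0,0,0,0,0.0083,-0.0581,0,0,0,0,0.0023,-0.0596,0,0,0,0,-0.004,-0.0598,0,0,0,0]}}

```text
clock: 19.85
eef_pos: [482.6, 30.8, 60.5]
eef_rot: [-3.136, 0.001, 1.563]
wrist_force: [3.2, -0.5, 5.5]
finger_gap: 16.6
finger_force: 12.0
```

Request:
{"op": "jog_arm", "data": {"plan": [-0.0062,0.001,0,0,0,0,-0.012,0.0034,0,0,0,0,-0.0172,0.0069,0,0,0,0,-0.0216,0.0114,0,0,0,0,-0.0249,0.0167,0,0,0,0,-0.0271,0.0226,0,0,0,0,-0.028,0.0288,0,0,0,0,-0.0276,0.035,0,0,0,0,-0.0258,0.0411,0,0,0,0,-0.0229,0.0466,0,0,0,0,-0.0189,0.0514,0,0,0,0,-0.014,0.0553,0,0,0,0,-0.0083,0.0581,0,0,0,0,-0.0023,0.0596,0,0,0,0,0.004,0.0598,0,0,0,0]}}

```text
clock: 21.35
eef_pos: [486.2, 91.1, 60.3]
eef_rot: [-3.134, 0.001, 1.564]
wrist_force: [-3.1, -2.7, 9.6]
finger_gap: 16.3
finger_force: 12.0
```

Request:
{"op": "jog_arm", "data": {"plan": [0.0062,-0.001,0,0,0,0,0.012,-0.0034,0,0,0,0,0.0172,-0.0069,0,0,0,0,0.0216,-0.0114,0,0,0,0,0.0249,-0.0167,0,0,0,0,0.0271,-0.0226,0,0,0,0,0.028,-0.0288,0,0,0,0,0.0276,-0.035,0,0,0,0,0.0258,-0.0411,0,0,0,0,0.0229,-0.0466,0,0,0,0,0.0189,-0.0514,0,0,0,0,0.014,-0.0553,0,0,0,0,0.0083,-0.0581,0,0,0,0,0.0023,-0.0596,0,0,0,0,-0.004,-0.0598,0,0,0,0]}}

```text
clock: 22.85
eef_pos: [482.6, 30.9, 60.5]
eef_rot: [-3.136, 0.001, 1.563]
wrist_force: [3.7, -2.0, 5.8]
finger_gap: 16.5
finger_force: 12.0
```

Request:
{"op": "jog_arm", "data": {"plan": [-0.0062,0.001,0,0,0,0,-0.012,0.0034,0,0,0,0,-0.0172,0.0069,0,0,0,0,-0.0216,0.0114,0,0,0,0,-0.0249,0.0167,0,0,0,0,-0.0271,0.0226,0,0,0,0,-0.028,0.0288,0,0,0,0,-0.028,0.0288,0,0,0,0,-0.028,0.0288,0,0,0,0,-0.028,0.0288,0,0,0,0,-0.028,0.0288,0,0,0,0]}}

```text
clock: 23.95
eef_pos: [455.0, 60.5, 60.4]
eef_rot: [-3.136, -0.0, 1.564]
wrist_force: [4.8, 2.1, 5.7]
finger_gap: 16.5
finger_force: 12.0
```

Request:
{"op": "jog_arm", "data": {"plan": [0,0,0,0,0,0,0,0,0,0,0,0,0,0,0,0,0,0,0,0,0,0,0,0,0,0,0.03,0,0,0,0,0,0.06,0,0,0,0,0,0.1,0,0,0,-0.04,0.01,0.14,0,0,0,-0.08,0.05,0.18,0,0,0,-0.08,0.1,0.18,0,0,0,-0.08,0.14,0.18,0,0,0,-0.08,0.18,0.18,0,0,0,-0.08,0.2,0.18,0,0,0,-0.08,0.2,0.18,0,0,0,-0.08,0.2,0.18,0,0,0], "claw": 0.05}}

```text
clock: 25.45
eef_pos: [374.2, 259.8, 239.7]
eef_rot: [-3.134, 0.001, 1.564]
wrist_force: [0.1, 0.2, 0.1]
finger_gap: 50.0
finger_force: 0.0
```

```bash
python3 chk.py
python3 - <<'E'
from h import *
im,d,P=cloud("scene");im2,d2,P2=cloud("top")
a=cv2.resize(im[200:320,260:420],(400,300));b=cv2.resize(im2[180:300,260:420],(400,300))
cv2.imwrite("pics/p6.png",np.hstack([a,b])[...,::-1])
for A,I in((P,im),(P2,im2)):
    hsv=cv2.cvtColor(I,cv2.COLOR_RGB2HSV)
    k=(hsv[...,2]<90)&(np.hypot(A[...,0]-484.7,A[...,1]-61)<45)&(A[...,2]>78)&(A[...,2]<95)
    print('crank knob',k.sum(),A[k].mean(0) if k.sum() else 0)
E
```

```text
25.45 [0.525 0.064 1.719 0.003 1.365 0.53 ] [374.2 259.8 239.7] 50.03913387734642 0.0
scene panel 159 [479.8 -76.4  92. ] slope,z [1.5000e-02 5.0000e-03 9.2026e+01]
scene blue top 162 ((481.2839660644531, -74.58683776855469), (45.569026947021484, 61.03480911254883), 0.30685925483703613) 89.24258846646234
top panel 173 [481.2 -72.8  92. ] slope,z [4.0000e-03 1.6000e-02 9.1986e+01]
top blue top 100 ((483.4957275390625, -72.56856536865234), (57.40953826904297, 42.33872985839844), 89.12779998779297) 91.02755711305515
crank knob 30 [452.21020121  58.46430455  82.41925776]
crank knob 23 [454.40052165  60.93219377  83.77975453]
```

View pics/p6.png

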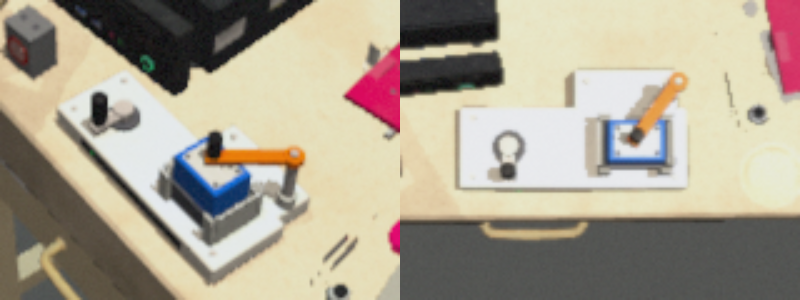

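The crank knob is back at its starting position (right crop 508,170), the keeper is home over the seated cell, and the arm is clear of everything.

```bash
python3 -c "
from cell import manip
print(manip.sign_off())"
```

```text
the job is handed in; nothing more can be done
None
```

I finished the job and handed it in at about 25 s on the robot's clock, but the sign-off gave no verdict: the blue cell lies window-down in the nest, the keeper is home over it, and the crank was wound two turns clockwise, with its knob back within about 1 mm of where it began.

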